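Roll the shop's tally counter on to zero

ROBOT

A 6-joint arm with a two-finger parallel gripper is mounted at the origin on a cart in front of the work surface, level with it; the furniture and walls round the work are solid. World frame = base frame: x ahead of the robot, y to its left, z up, the work surface at z = 0. Lengths are in mm, angles in rad, forces in N, time in s.
With the tool pointing down it reaches from about 375 to 900 mm from the base axis. Payload 3.1 kg.
Tool frame: the origin (TCP) lies between the finger pads; the fingertips stand bot.tip_reach ahead of it and the grasp point (between the pads) lies 11 mm behind it (bot.tip_reach is the distance from the TCP to the fingertips, in mm); z points along the fingers, y is the line along which they close (so a half turn about z gives the same grasp; the last joint's range is limited). The gripper opens to 85 mm and grips with 20 to 120 N. Pads are 22 mm wide; open, the fingers measure 114 mm over their backs; the gripper's body (76 mm by 85 mm) begins 54 mm behind the grasp point. The pads swing forward as they close: fully open they stand 13 mm farther back than shut.
Start: joints at [-1.448, 0.527, 1.433, -0, 1.181, -0.178], TCP at [185.798, -596.721, 239.31] pointing down, gripper open.
Joint ranges: [-3.08, 3.08], [-0.75, 2.2], [0.22, 2.44], [-1.43, 4.57], [0, 2.65], [-2.85, 2.85]. Speed limits (rad/s): [2.79, 2.79, 3.14, 3.14, 3.14, 3.14].

INTERFACE

Orientations are given as a rotation vector (axis times angle).
In Python, from station import get_obs, vision, order, trace, place_of, bot gives the robot as it stands.
- The arm moves only by the shell command python3 -m jog 'ROWS' [FORCE]. ROWS is JSON, a list that holds one entry, the list of rows, each a list of 7 numbers: the turn, a rotation vector about the tool's x, y, z in rad, then the shift along the tool's x, y, z in m, then the opening, from 0 (shut) to 1 (fully open). A call has 1 to 10 rows; each row is the pose to reach, as a shift and turn from the pose commanded when the call began, along the tool's axes at that moment; what a row does not reach only later rows make up. A row lasts 1/10 s, in which the tool goes at most 50 mm and 8.59 degrees, less where a joint would pass 70% of its speed; a pose out of reach is approached as far as the arm can. A call with a gripper value outside its range is refused whole. The fingers move at their own pace and stop on an object; FORCE is the grip in N (left out, the last holds). Time passes only in rows, so rows that repeat a pose let the fingers close. It gives the time, the measured TCP pose, the force, the opening and the grip force at its end, in the units of the state.
- get_obs(): the state, without advancing time (a new reading comes with each control period).
- vision.snapshot(name): name is "side" or "top"; returns a dict with "image" (384x512x3 uint8, red, green, blue), "vertical_fov" (degrees; the focal length in pixels is half the picture's height over the tangent of half this angle, whatever the lens; pixels are square), "cx", "cy" (the principal point, pixels), "extrinsics" (4x4, takes a point from camera to world coordinates). Camera axes: x right, y up, looking along -z (the intrinsics and any distortion apply to the point x, -y, -z); pixel columns grow to the right and rows downward; lengths in mm; the calibration is good to about 2 mm. A picture is of the moment at which its call begins. There is no depth.
- order.hand_in(): hands the job in; it is judged then, once.
Trained networks look in a picture, given as the dict that the camera call returned (one of the last four; its "shot" number tells which), for a name from the list of things; names that differ only in an ending like _2 or _b are one class to them, and where a whole thing is asked for, a point or a joint stands for the part that bears it (a point fixed in the world has none). Each returns a list of dicts, best first, with "score" (0 to 1); they miss things now and then, are a little off and sometimes report something else, mostly with a low value. They report only what shows in the picture. A call takes as long as a camera call.
- trace(picture, name): "pixels" (384x512 bool, what is visible of it).
- place_of(picture, name): "location" ([x, y, z] in mm, in the coordinates of the camera as it stood for that picture, good to about 4 mm: a listed point, or the origin of a listed thing).
The state is a dict: "time": time; "joint_pos": joint angles; "joint_velocities": joint speeds; "joint_efforts": joint torques, N m; "ee_pos": TCP position; "tool_rot": TCP orientation; "wrist_force": force on the tool from outside, world axes, zero at the start; "moment": the same for the moment, N m; "grip_width": finger opening in mm; "finger_force": force on a finger pad.
Only numpy, scipy, OpenCV 4.12 (cv2) and the standard library are available. Lean on these libraries where they do the work, as an engineer would, in place of code of your own. Each camera call takes 0.05 s, during which the arm holds its last target. There are 200 camera calls.

TASK

Set the tally counter on the table back to zero for the new day: slide the hood back off its plunger, press the plunger gently all the way down and let it right up again, as many times as it takes until the face with the one long bar stands at the two pointers, then slide the hood fully shut over the plunger again. Don't press hard, and don't shift the counter bell or the note pad standing beside the counter.

Things in the scene. Friction and masses are not known exactly. Their poses are not given: they have to be found in the camera images.
- tally: tally counter: grey box fixed to the table, 130 (own x) by 180 mm (own y), deck 58 mm high. Origin on the table, 5 mm left (+y) of its middle; own -x is the front, roughly facing the robot, +y its left. Right half (own y -93 to -2): pale grey drum under a closed clear cover, 105 mm high, pointers 115 mm. Left half: plunger and hood at own y = 45. Place and yaw vary.
- pointers (a point): midpoint between the two small dark pointers on the ends of the drum cover, on the drum's front upper side (35 degrees from straight up toward the front): the face on the line between them is the count. The drum has ten faces: nine carry 1 to 9 dark raised studs (six and more in two rows), the zero face one long dark bar along the drum.
- drum (a joint): turn of the drum (78 mm dia., axis along own y), rad. 0 (or 6.283) = long bar at the pointers; a face is 0.628; -0.628 = nine studs. Starts -3.25 to -1.3, often between faces; only grows, its top moving frontward. A full stroke always ends on a face: the first turns it 0.3 to 1.35 faces, later ones one; 2 to 5 in all. A short stroke leaves it between faces; a full one then completes the step.
- plunger (a joint): travel, m: 0 = up, at rest; 0.017 = fully down on its hard stop; moves straight down. The spring takes 2.5 N to start and 6 N at the bottom, the drum adds about 2.5 N: 9 N to reach the stop; then the sprung cap gives 3 mm, from 10 N at 8 N/mm. It springs up by itself and must come all the way up to catch the next step. More than 35 N is too hard.
- cap_top (a point): centre of the flat top of the plunger's black round cap, 34 mm diameter, 8 mm thick, at own (-30, 45) mm of the counter; 85 mm above the table when up, 68 mm when down. Press it with closed fingers from above. It moves with the plunger.
- hood (a joint): slide of the hood, m: 0 = shut over the plunger, 0.062 = fully back against its stop; grows along the counter's own +x. Needs about 2 N, stays where it is left. Starts at 0 to 0.012.
- fin_top (a point): centre of the top of the black fin on the hood, by which the hood is pinched or pushed. Fin 14 mm thick (own x), 40 mm long (own y), 24 mm high; its top is 118 mm above the table, the hood's roof 94 mm. Aluminium hood 52 (x) by 60 mm (y), centred under the fin; shut, it stands over the cap. It moves with the hood.
- counter_bell: counter bell, 80 mm diameter, 70 mm high, loose, standing just to the right (own -y) of the counter; origin at the centre of its underside. Leave it alone.
- note_pad: yellow note pad, 63 x 63 x 27 mm, loose, lying just to the left (own +y) of the counter; origin at the centre of its underside. Leave it alone.

How it is judged:
By the outcome, as a careful person would: the job done as asked, in the order asked, and still so for the second after the job is handed in, with the robot touching nothing.
It also fails if it takes over 61 s, if anything falls off the work surface, if the arm or the gripper's body presses on something with over 40 N, if the wrist force passes 120 N, or if a joint passes its speed limit or range.

## Working session

There is one attempt and no reset: what is moved stays moved. The work goes in short steps, Python scripts to look and compute and a shell command to move; the robot and the scene stay as the last step left them, time stands still between calls to the robot, and variables do not carry over. Pictures are saved under pics/ and viewed, at most 10 in all, crops included, and the job is handed in when it is done.

```bash
mkdir -p pics; cat > h.py <<'E'
import numpy as np, cv2
from station import get_obs, vision, order, trace, place_of, bot
from scipy.spatial.transform import Rotation as R
def world(s,p): return (np.array(s["extrinsics"])@np.r_[p,1])[:3]
def proj(s,P):
    p=(np.linalg.inv(np.array(s["extrinsics"]))@np.r_[P,1])[:3]
    f=192/np.tan(np.radians(s["vertical_fov"])/2)
    return s["cx"]+f*p[0]/-p[2], s["cy"]-f*p[1]/-p[2]
def ray(s,u,v,z):
    f=192/np.tan(np.radians(s["vertical_fov"])/2); E=np.array(s["extrinsics"])
    d=E[:3,:3]@np.array([(u-s["cx"])/f,-(v-s["cy"])/f,-1]); o=E[:3,3]
    return o+d*(z-o[2])/d[2]
def save(s,n): cv2.imwrite("pics/"+n,s["image"][:,:,::-1])
def tool(P):
    "shift from current TCP to world P in tool axes (m)"
    o=get_obs(); return R.from_rotvec(o["tool_rot"]).inv().apply(np.array(P)-o["ee_pos"])/1000
E
python3 - <<'E'
from h import *
print(bot.tip_reach, get_obs())
for c in ["side","top"]:
    s=vision.snapshot(c); save(s,c+"0.png"); print(c,{k:s[k] for k in s if k!="image"})
    for n in ["tally","cap_top","fin_top","pointers","counter_bell","note_pad"]:
        for r in place_of(s,n)[:2]: print(n,round(r["score"],2),world(s,r["location"]).round(1),np.round(proj(s,world(s,r["location"]))))
E
```

```text
8.0 {'time': 0.0, 'joint_pos': array([-1.44747939e+00,  5.28465850e-01,  1.43391790e+00, -5.93980440e-06,
        1.18138785e+00, -1.78536683e-01]), 'joint_velocities': array([-0.00045918, -0.00031028,  0.0018283 ,  0.00027095, -0.00106178,
       -0.0005994 ]), 'joint_efforts': array([-2.17224311e-03, -4.42361820e+01, -1.78025150e+01, -4.05635819e-04,
        8.43497372e-03, -6.78249478e-06]), 'ee_pos': array([ 185.72326391, -596.03030243,  238.3288297 ]), 'tool_rot': array([-3.10372547e+00, -4.72028501e-01, -8.58037460e-05]), 'wrist_force': array([ 0.59261158, -0.13752815,  0.58764719]), 'moment': array([ 0.00614147,  0.02583037, -0.02347155]), 'finger_force': 0.0, 'grip_width': 85.61507560030992}
side {'vertical_fov': 51.40562958986681, 'cx': 254.09580083073672, 'cy': 185.11208574589094, 'extrinsics': array([[ 9.97777774e-01, -4.31730482e-02,  5.07503807e-02,
         5.31497558e+02],
       [ 6.50756545e-02,  4.67892943e-01, -8.81386041e-01,
        -9.97569494e+02],
       [ 1.43063771e-02,  8.82730016e-01,  4.69662693e-01,
         4.87631037e+02],
       [ 0.00000000e+00,  0.0
[... 458 characters left out ...]
sics': array([[-1.56820888e-02,  9.81440742e-01, -1.91123368e-01,
         3.43757128e+02],
       [-9.99266524e-01, -8.70491155e-03,  3.72912613e-02,
        -2.34103845e+02],
       [ 3.49354512e-02,  1.91567989e-01,  9.80857390e-01,
         9.33445241e+02],
       [ 0.00000000e+00,  0.00000000e+00,  0.00000000e+00,
         1.00000000e+00]]), 'shot': 2}
tally 0.73 [ 476.5 -359.7    0.6] [289. 213.]
fin_top 0.86 [ 452.6 -312.4  118.9] [274. 216.]
fin_top 0.2 [ 435.4 -407.2  100.2] [318. 225.]
pointers 0.67 [ 439.6 -406.8  102.1] [318. 223.]
counter_bell 0.94 [ 462.4 -526.5   -1.5] [358. 218.]
note_pad 0.84 [ 477.6 -204.4   -1.8] [224. 213.]
note_pad 0.45 [ 455.1 -314.2  118.5] [275. 215.]
```

```bash
python3 - <<'E'
import cv2
a=cv2.imread("pics/side0.png")[130:330,150:350]; b=cv2.imread("pics/top0.png")[130:330,190:390]
cv2.imwrite("pics/c0.png",cv2.resize(cv2.hconcat([a,b]),(800,400),interpolation=cv2.INTER_CUBIC))
E
```

```text
(no output)
```

View pics/c0.png

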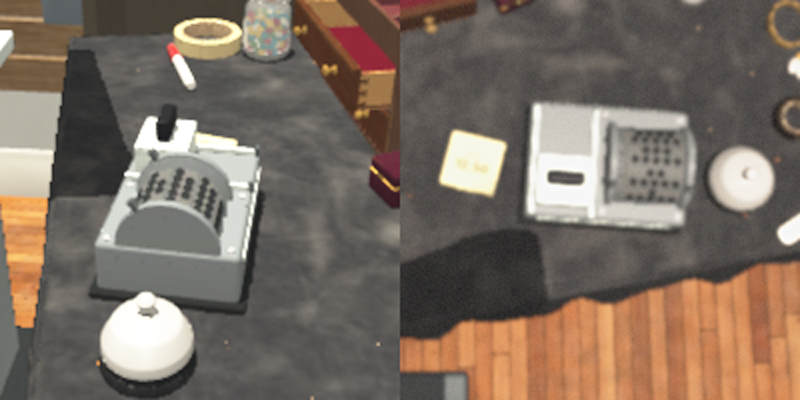

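The fin is on the hood at about (273,218) in the top view, and the counter is yawed a few degrees. The studs show at the pointers. I'll measure yaw from the back deck corners at about (255,181) and (335,187) and from the nets.

```bash
python3 - <<'E'
from h import *
s=vision.snapshot("top")
a,b=ray(s,255,181.5,58),ray(s,335,187.5,58); d=a-b; print(a,b,np.degrees(np.arctan2(-d[0],d[1])))
for n in ["fin_top","tally"]:
    m=trace(s,n)[0]["pixels"].astype(np.uint8)
    z=118 if n=="fin_top" else 58
    v,u=np.nonzero(m); P=np.array([ray(s,x,y,z)[:2] for x,y in zip(u,v)],np.float32)
    print(n,m.sum(),cv2.minAreaRect(P),P.mean(0))
m=trace(s,"tally")[0]["pixels"]
# back edge line: topmost mask pixel per column over left half
us=np.arange(260,286); P=np.array([ray(s,u,np.nonzero(m[:,u])[0].min()-.5,58)[:2] for u in us])
k=np.polyfit(P[:,1],P[:,0],1); print("edge yaw",-np.degrees(np.arctan(k[0])))
yaw=np.arctan(-k[0]); c,s_=np.cos(yaw),np.sin(yaw)
for o in [(-30,45),(-78,45),(32,45),(70,0)]:
    print(o,np.array([476.4,-356])+[c*o[0]-s_*o[1],s_*o[0]+c*o[1]])
E
```

```text
[ 540.77214296 -276.52086306   58.        ] [ 525.25945304 -459.68149526   58.        ] -4.841081610295514
fin_top 779 ((443.23553466796875, -306.6790771484375), (60.576881408691406, 58.77003860473633), 88.12614440917969) [ 443.9755  -308.08203]
tally 5249 ((466.6593322753906, -363.0157470703125), (200.0304718017578, 142.794677734375), 85.37377166748047) [ 466.37573 -361.12952]
edge yaw -5.562607030735373
(-30, 45) [ 450.90327514 -308.30390979]
(-78, 45) [ 403.12931321 -303.65110835]
(32, 45) [ 512.61130931 -314.31377831]
(70, 0) [ 546.07036115 -362.78533543]
```

```bash
python3 -m jog '[[[0,0,0.1,0.037,-0.027,0,0],[0,0,0.2,0.074,-0.054,0,0],[0,0,0.3,0.11,-0.08,0,0],[0,0,0.389,0.147,-0.107,0.01,0],[0,0,0.389,0.184,-0.134,0.02,0],[0,0,0.389,0.221,-0.161,0.03,0],[0,0,0.389,0.258,-0.188,0.04,0],[0,0,0.389,0.295,-0.2145,0.05,0],[0,0,0.389,0.295,-0.2145,0.05,0],[0,0,0.389,0.295,-0.2145,0.05,0]]]' 30; python3 - <<'E'
from h import *
o=get_obs(); print(R.from_rotvec(o["tool_rot"]).as_matrix().round(3))
for c in ["side","top"]:
    s=vision.snapshot(c); save(s,c+"1.png")
    for n in ["tally","fin_top","pointers"]:
        for r in place_of(s,n)[:1]: print(c,n,round(r["score"],2),world(s,r["location"]).round(1))
print(tool([400,-304,112]),tool([450.5,-309,112]))
a=cv2.imread("pics/side1.png")[130:330,150:350]; b=cv2.imread("pics/top1.png")[130:330,190:390]
cv2.imwrite("pics/c1.png",cv2.resize(cv2.hconcat([a,b]),(800,400),interpolation=cv2.INTER_CUBIC))
E
```

```text
time: 1.9
ee_pos: [404.3, -303.5, 189.3]
tool_rot: [3.139, -0.132, -0.0]
wrist_force: [-0.3, -1.4, -0.7]
grip_width: 0.2
finger_force: 0.0
[[ 0.996 -0.084 -0.   ]
 [-0.084 -0.996 -0.   ]
 [-0.     0.    -1.   ]]
side tally 0.58 [ 477.4 -356.1    2.5]
side fin_top 0.97 [ 443.7 -313.9  120.3]
side pointers 0.69 [ 441.5 -401.9   97.8]
top fin_top 0.41 [ 461.4 -526.5   -2.3]
[-0.00337999 -0.00093775  0.07749013] [ 0.04736455 -0.00044673  0.07750727]
```

View pics/c1.png

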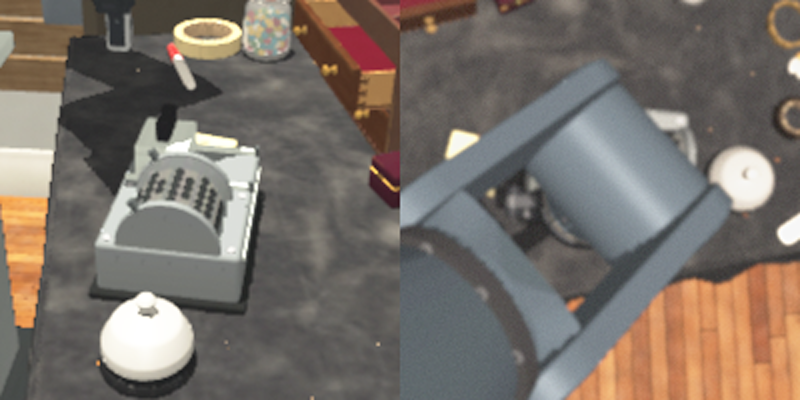

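The side view shows the closed gripper in front of the fin, which is at crop (166,122). Next I lower the gripper and push the hood back.

```bash
python3 -m jog '[[[0,0,0,0,0,0.04,0],[0,0,0,0,0,0.077,0],[0,0,0,0.01,0,0.077,0],[0,0,0,0.02,0,0.077,0],[0,0,0,0.03,0,0.077,0],[0,0,0,0.04,0,0.077,0],[0,0,0,0.05,0,0.077,0],[0,0,0,0.06,0,0.077,0],[0,0,0,0.07,0,0.077,0],[0,0,0,0.078,0,0.077,0]]]'
python3 -m jog '[[[0,0,0,0.004,0,0,0],[0,0,0,0.008,0,0,0],[0,0,0,0.010,0,0,0],[0,0,0,0.010,0,0,0]]]'
```

```text
time: 3.3
ee_pos: [482.4, -310.9, 112.7]
tool_rot: [3.139, -0.137, 0.001]
wrist_force: [-2.7, 0.1, 3.4]
grip_width: 0.1
finger_force: 1.3
time: 3.7
ee_pos: [490.0, -311.4, 112.2]
tool_rot: [-3.137, 0.136, 0.005]
wrist_force: [-5.9, 0.4, 4.1]
grip_width: 0.1
finger_force: 2.7
```

```bash
python3 -m jog '[[[0,0,0,0.002,0,0,0],[0,0,0,0.004,0,0,0],[0,0,0,0.004,0,0,0]]]'
```

```text
time: 4.0
ee_pos: [490.2, -311.3, 112.2]
tool_rot: [-3.136, 0.134, 0.018]
wrist_force: [-14.7, -1.5, 9.5]
grip_width: 0.2
finger_force: 7.2
```

```bash
python3 -m jog '[[[0,0,0,-0.015,0,0,0],[0,0,0,-0.03,0,-0.02,0],[0,0,0,-0.046,0,-0.04,0],[0,0,0,-0.046,0,-0.06,0],[0,0,0,-0.046,0,-0.06,0]]]';python3 - <<'E'
from h import *
s=vision.snapshot("side"); save(s,"side2.png")
for n in ["tally","fin_top","pointers","cap_top"]:
    for r in place_of(s,n)[:2]: print(n,round(r["score"],2),world(s,r["location"]).round(1))
s2=vision.snapshot("top"); save(s2,"top2.png")
for r in place_of(s2,"cap_top")[:1]: print("top",round(r["score"],2),world(s2,r["location"]).round(1))
o=get_obs(); print(o["ee_pos"],proj(s,o["ee_pos"]))
a=s["image"][150:270,170:310,::-1]; b=s2["image"][130:250,190:330,::-1]
cv2.imwrite("pics/c2.png",cv2.resize(cv2.hconcat([a,b]),(800,342),interpolation=cv2.INTER_CUBIC))
E
```

```text
time: 4.5
ee_pos: [451.1, -309.7, 174.7]
tool_rot: [3.134, -0.138, 0.009]
wrist_force: [0.8, 0.0, -0.3]
grip_width: -0.1
finger_force: 0.0
tally 0.74 [ 473.9 -357.1    1.4]
tally 0.43 [ 502.3 -318.5  120.7]
fin_top 0.62 [ 500.  -314.6  122.2]
pointers 0.72 [ 441.9 -404.1   98.8]
cap_top 0.64 [ 446.2 -312.2   87.1]
top 0.53 [ 448.5 -308.8   82.4]
[ 449.39374511 -307.81328869  171.25991362] (np.float64(232.30182334385069), np.float64(160.4626843693003))
```

View pics/c2.png

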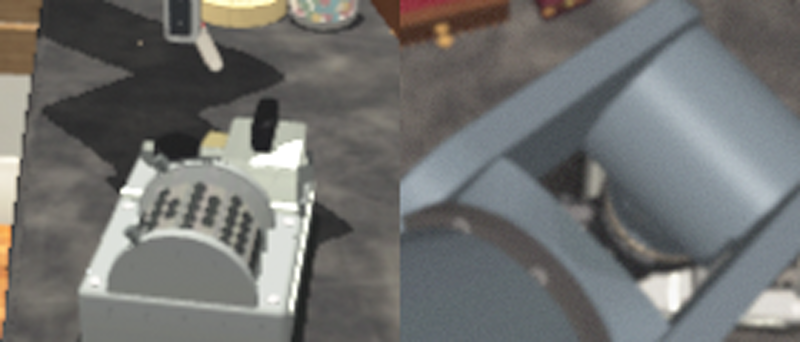

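The hood is fully back and the black cap is exposed at crop (175,150), under the gripper. I'll make the first stroke in stages while watching the force.

```bash
python3 -m jog '[[[0,0,0,0,0.001,0.04,0],[0,0,0,0,0.001,0.072,0],[0,0,0,0,0.001,0.077,0],[0,0,0,0,0.001,0.081,0],[0,0,0,0,0.001,0.085,0],[0,0,0,0,0.001,0.089,0],[0,0,0,0,0.001,0.092,0],[0,0,0,0,0.001,0.095,0],[0,0,0,0,0.001,0.095,0]]]'
```

```text
time: 5.75
ee_pos: [448.4, -308.0, 78.6]
tool_rot: [-3.137, 0.136, 0.004]
wrist_force: [-3.7, 2.6, 5.4]
grip_width: -0.1
finger_force: 2.6
```

```bash
python3 -m jog '[[[0,0,0,0,0,0.002,0],[0,0,0,0,0,0.004,0],[0,0,0,0,0,0.004,0]]]'
```

```text
time: 6.05
ee_pos: [448.6, -308.1, 75.6]
tool_rot: [-3.137, 0.136, 0.003]
wrist_force: [-5.9, 3.9, 13.9]
grip_width: 0.2
finger_force: 6.4
```

```bash
python3 -m jog '[[[0,0,0,0,0,0.001,0],[0,0,0,0,0,0.001,0]]]'; python3 -m jog '[[[0,0,0,0,0,-0.01,0],[0,0,0,0,0,-0.02,0],[0,0,0,0,0,-0.03,0],[0,0,0,0,0,-0.03,0],[0,0,0,0,0,-0.03,0]]]'; python3 - <<'E'
from h import *
s=vision.snapshot("side")
a=s["image"][180:245,190:270,::-1]
cv2.imwrite("pics/c3.png",cv2.resize(a,(640,520),interpolation=cv2.INTER_CUBIC))
E
```

```text
time: 6.25
ee_pos: [448.6, -308.1, 75.2]
tool_rot: [-3.137, 0.136, 0.002]
wrist_force: [-4.7, 5.2, 15.2]
grip_width: 0.0
finger_force: 7.9
time: 6.75
ee_pos: [450.0, -309.8, 102.8]
tool_rot: [3.137, -0.137, 0.002]
wrist_force: [0.3, 0.4, -0.4]
grip_width: 0.0
finger_force: 0.0
```

View pics/c3.png

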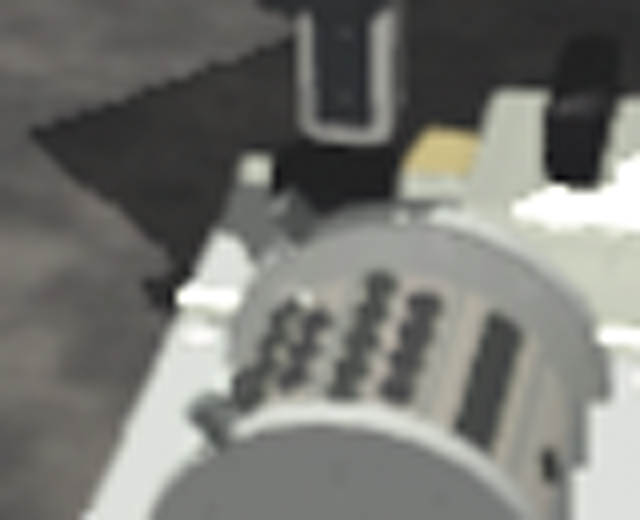

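```bash
python3 - <<'E'
from h import *
s=vision.snapshot("side")
p=np.array([442,-403,98])
ax=p-39*np.array([-.574,.087*.574,.819])
for k in range(-1,4):
    t=np.radians(35-36*k); P=ax+39*np.array([-np.sin(t),.087*np.sin(t),np.cos(t)]); u,v=proj(s,P); print(k,(u-190)*8,(v-180)*8)
E
```

```text
-1 199.90165939428607 383.8893898988524
0 260.8890972999177 318.3902717465676
1 362.5793239715131 301.4508288815657
2 464.4229148250065 341.10752823596795
3 525.004117705176 421.07148930659196
```

Pointers are at (210,415) and (290,210), an eight-stud face stands between them, then nine, then the long bar at (490,380). That leaves two more strokes.

```bash
python3 -m jog '[[[0,0,0,0,0,0.008,0],[0,0,0,0,0,0.013,0],[0,0,0,0,0,0.018,0],[0,0,0,0,0,0.022,0],[0,0,0,0,0,0.026,0],[0,0,0,0,0,0.029,0],[0,0,0,0,0,0.030,0],[0,0,0,0,0,0.030,0],[0,0,0,0,0,0.030,0]]]';python3 -m jog '[[[0,0,0,0,0,-0.01,0],[0,0,0,0,0,-0.02,0],[0,0,0,0,0,-0.03,0],[0,0,0,0,0,-0.03,0],[0,0,0,0,0,-0.03,0]]]'; python3 - <<'E'
from h import *
s=vision.snapshot("side")
a=s["image"][180:245,190:270,::-1]
cv2.imwrite("pics/c4.png",cv2.resize(a,(640,520),interpolation=cv2.INTER_CUBIC))
E
```

```text
time: 7.75
ee_pos: [449.7, -309.4, 74.4]
tool_rot: [3.138, -0.136, 0.001]
wrist_force: [-2.3, 2.4, 21.8]
grip_width: 0.3
finger_force: 10.7
time: 8.25
ee_pos: [449.1, -309.0, 102.0]
tool_rot: [-3.138, 0.137, 0.001]
wrist_force: [-0.9, 0.6, -0.1]
grip_width: 0.2
finger_force: 0.0
```

View pics/c4.png

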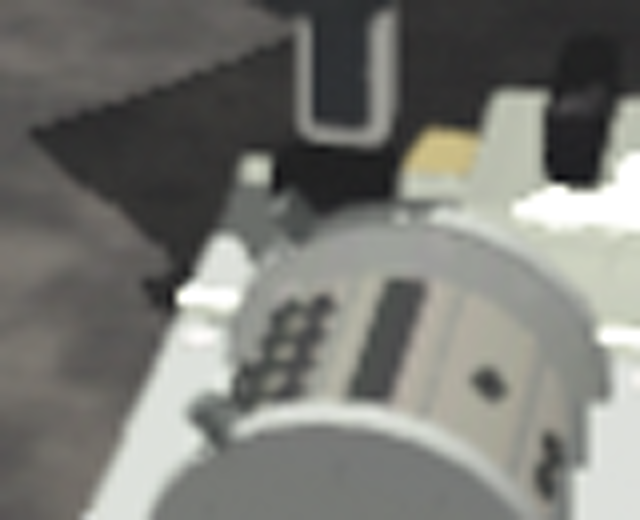

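The drum moved one face: the bar is now at (390,335), nine is at the pointers, and one more stroke is needed.

```bash
python3 -m jog '[[[0,0,0,0,0,0.008,0],[0,0,0,0,0,0.013,0],[0,0,0,0,0,0.018,0],[0,0,0,0,0,0.022,0],[0,0,0,0,0,0.026,0],[0,0,0,0,0,0.029,0],[0,0,0,0,0,0.030,0],[0,0,0,0,0,0.030,0],[0,0,0,0,0,0.030,0]]]';python3 -m jog '[[[0,0,0,0,0,-0.01,0],[0,0,0,0,0,-0.02,0],[0,0,0,0,0,-0.03,0],[0,0,0,0,0,-0.03,0],[0,0,0,0,0,-0.03,0]]]'; python3 - <<'E'
from h import *
s=vision.snapshot("side")
a=s["image"][180:245,190:270,::-1]
cv2.imwrite("pics/c5.png",cv2.resize(a,(640,520),interpolation=cv2.INTER_CUBIC))
print(get_obs()["ee_pos"])
E
```

```text
time: 9.2
ee_pos: [449.6, -309.2, 74.4]
tool_rot: [3.138, -0.137, 0.001]
wrist_force: [-3.0, 2.1, 21.2]
grip_width: 0.2
finger_force: 10.8
time: 9.7
ee_pos: [449.2, -309.0, 102.0]
tool_rot: [-3.138, 0.137, 0.001]
wrist_force: [-0.5, 0.6, 0.7]
grip_width: 0.0
finger_force: 0.0
[ 449.05720762 -308.88998337  101.75703693]
```

View pics/c5.png

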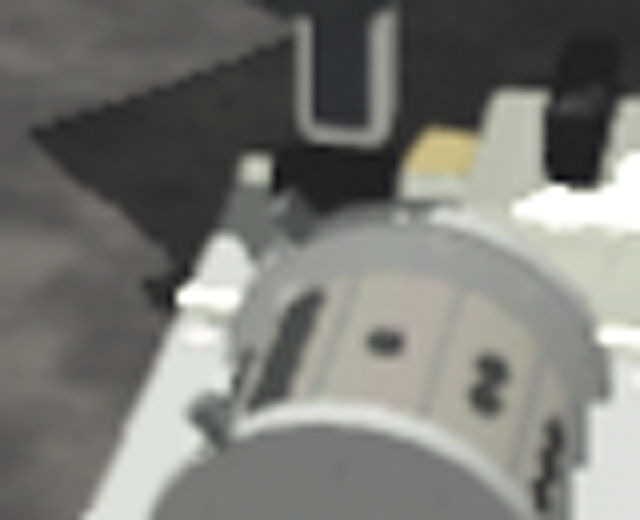

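The long bar is now at the pointers at (285,350). Next I go up, over and behind the fin, then push the hood shut.

```bash
python3 -m jog '[[[0,0,0,0,0,-0.035,0],[0,0,0,0,0,-0.06,0],[0,0,0,0.04,0,-0.06,0],[0,0,0,0.08,0,-0.06,0],[0,0,0,0.102,0,-0.06,0],[0,0,0,0.102,0,-0.06,0],[0,0,0,0.102,0,-0.03,0],[0,0,0,0.102,0,-0.01,0],[0,0,0,0.102,0,-0.01,0]]]';python3 -m jog '[[[0,0,0,-0.01,0,0,0],[0,0,0,-0.02,0,0,0],[0,0,0,-0.03,0,0,0],[0,0,0,-0.04,0,0,0],[0,0,0,-0.05,0,0,0],[0,0,0,-0.06,0,0,0],[0,0,0,-0.068,0,0,0],[0,0,0,-0.074,0,0,0],[0,0,0,-0.078,0,0,0],[0,0,0,-0.078,0,0,0]]]'
```

```text
time: 10.65
ee_pos: [547.6, -315.9, 108.4]
tool_rot: [-3.133, 0.137, 0.013]
wrist_force: [0.0, 1.1, -0.2]
grip_width: -0.0
finger_force: 0.0
time: 11.65
ee_pos: [472.3, -311.1, 112.1]
tool_rot: [-3.138, 0.137, 0.002]
wrist_force: [1.2, 0.2, 0.4]
grip_width: 0.0
finger_force: 0.3
```

```bash
python3 -m jog '[[[0,0,0,-0.004,0,0,0],[0,0,0,-0.007,0,0,0],[0,0,0,-0.010,0,0,0],[0,0,0,-0.010,0,0,0]]]'
```

```text
time: 12.05
ee_pos: [463.7, -310.4, 112.1]
tool_rot: [-3.138, 0.138, -0.002]
wrist_force: [4.1, -0.0, -1.4]
grip_width: -0.1
finger_force: 1.9
```

```bash
python3 -m jog '[[[0,0,0,-0.002,0,0,0],[0,0,0,-0.004,0,0,0],[0,0,0,-0.004,0,0,0]]]'
```

```text
time: 12.35
ee_pos: [463.5, -310.5, 112.3]
tool_rot: [3.137, -0.141, 0.014]
wrist_force: [13.9, 2.3, -5.1]
grip_width: 0.1
finger_force: 6.6
```

Hard stop reached: fin travel works out to about 62 mm. Now I retreat and look.

```bash
python3 -m jog '[[[0,0,0,0.01,0,0,0],[0,0,0,0.02,0,0,0],[0,0,0,0.02,0,-0.04,0],[0,0,0,0.02,0,-0.08,0],[0,0,0,0.02,0,-0.12,0],[0,0,0,0.02,0,-0.14,0],[0,0,0,0.02,0,-0.14,0]]]'; python3 - <<'E'
from h import *
s=vision.snapshot("side")
for n in ["fin_top","counter_bell","note_pad","cap_top"]:
    for r in place_of(s,n)[:1]: print(n,round(r["score"],2),world(s,r["location"]).round(1))
a=s["image"][150:270,170:330,::-1]
cv2.imwrite("pics/c6.png",cv2.resize(a,(800,600),interpolation=cv2.INTER_CUBIC))
E
```

```text
time: 13.05
ee_pos: [480.4, -313.1, 255.8]
tool_rot: [3.134, -0.136, 0.006]
wrist_force: [-0.3, -0.3, -0.3]
grip_width: -0.0
finger_force: 0.0
fin_top 0.92 [ 441.1 -310.9  119.1]
counter_bell 0.7 [ 4.590e+02 -5.268e+02  1.000e-01]
note_pad 0.44 [ 476.5 -204.7   -2.2]
cap_top 0.3 [ 456.4 -523.8   -0.9]
```

View pics/c6.png

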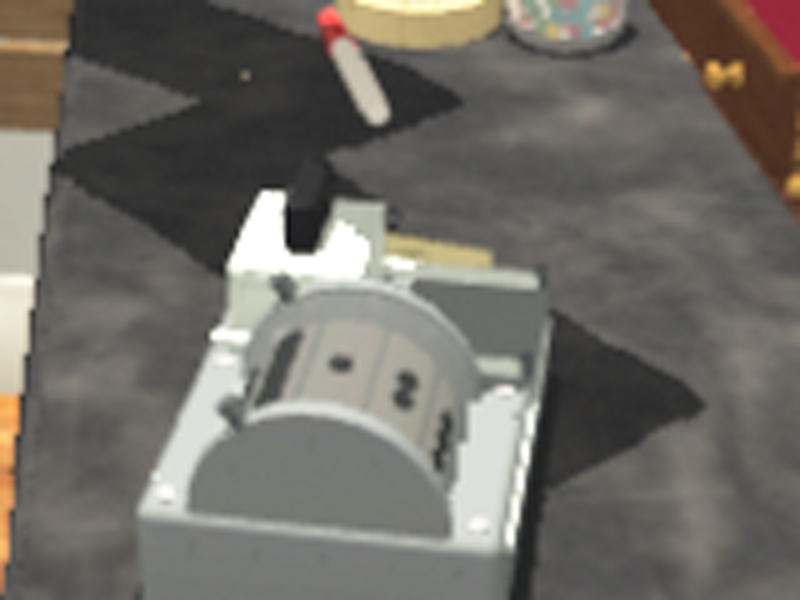

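The hood is shut with the fin at (308,205), the bar is at the pointers at (280,365), and the bell and pad have not moved.

```bash
python3 -c "
from station import order
print(order.hand_in())"
```

```text
the job is handed in; nothing more can be done
None
```

The counter is back to zero: three strokes brought the long bar to the pointers, the hood is fully shut, peak press readings were about 22 N, and the bell and note pad were not moved; I handed the job in, but the hand-in returned no verdict.

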